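Latch the biscuit tub

TASK

Fasten the lid of the biscuit tub: swing the steel wire loop up and over so that its bar sits behind the yellow keeper on the lid, then press the red lever right down until it snaps shut and pulls the lid tight on its seal. Leave the ring cutter and the biscuit beside the tub where they are, and let go.

Things in the scene. Friction and masses are not known exactly. Their poses are not given: they have to be found in the camera images.
- tub: Fixed cream biscuit tub, 170 deep (own x) x 200 wide (own y) x 150 mm high, on the counter, with a blue lid 14 mm thick hinged on its rear top edge. Origin: centre of the underside. Its own -x is 'outward', out of the front wall (at x = -85 mm) that carries the red toggle latch; z up. The latch faces the robot's right, or right and ahead.
- lid (a joint): Hinge of the lid, rad. The lid rests on a springy rubber seal at about 0.03 (front edge 5 mm high); 0 = pulled down tight on the tub (some 27 N at the front edge, only the latch keeps it there). Lifted by hand it grows to 1.2 and it falls back by itself.
- keeper (a point): Where the middle of the loop's bar sits when hooked: just behind (lid side of) the upright yellow keeper lip (40 wide, 6 thick, 8 mm high) and 4 mm above the steel plate the lip stands on, which lies on the lid's flat top (1 mm proud) and runs 68 mm back from the lip's outer face. Lid tight: at x -103, y 0, z 169 mm of the tub; lid resting on its seal: 5 mm higher.
- lever (a joint): Hinge of the red lever, rad: 0 = handle standing steeply (75 deg above level, leaning outward), grows as the handle swings outward and down, 1.73 = fully shut (handle 24 deg below level, pointing outward) on its stop. Friction holds it where left (4 N at the knee moves it); with the loop hooked it takes up to about 9 N, passes centre near 1.55 and then stays.
- lever_pivot (a point): Axis of the lever (along the tub's y), on the bracket at x -120, y 0, z 80 mm of the tub. The lever swings in the tub's x-z plane.
- lever_knee (a point): Knee of the lever's handle, 75 mm from the lever_pivot. The handle is a flat red bar 26 mm wide (along the tub's y) and 5 mm thick from the pivot to the knee; beyond the knee a thumb tab 25 mm long is bent 45 deg outward/down from the handle's line. Press the handle on its upper face here.
- loop (a joint): Hinge of the wire loop on the lever, rad: 0 = hanging on its stop, sticking outward (30 deg above level with the lever at 0; it turns with the lever, so lower by the lever's angle), grows as the loop is swung up, over the top and back on to the lid. Nearly free: past upright it falls on to the lid by itself, short of upright it falls back outward.
- loop_pivot (a point): Axis of the loop on the lever (along the tub's y), 30 mm from lever_pivot, in the middle of the latch; it moves with the lever (65 deg ahead, i.e. further down, of the handle's direction).
- loop_bar (a point): Middle of the loop's cross bar: a round, slippery polished steel bar of 8 mm diameter, 90 mm long along the tub's y, 120 mm from loop_pivot; two 6 mm wire arms at y = +-45 mm join it to the pivot. The handle passes inside the loop. When the loop lies on the lid, pressing the lever draws the bar outward along the lid until the keeper lip stops it.
- cutter: Loose steel ring cutter, 80 mm diameter, 35 mm high, standing beside the tub. Origin: centre of its underside.
- biscuit: Loose round biscuit, 80 mm diameter, 14 mm high, lying beside the tub. Origin: centre of its underside.

How it is judged:
At the end, for the whole second after the job is handed in: The red lever is shut (lever joint above 1.62 rad), the loop's bar sits behind the keeper (within 12 mm of the keeper point) and the lid is drawn tight on its seal (lid joint below 0.012 rad, front edge within 2 mm) (value of joint lever above 1.62 rad and value of joint lid below 0.012 rad and distance between loop_bar and keeper below 0.012 m); the robot touches nothing.
It fails at once if the ring cutter or the biscuit is moved more than 30 mm (distance of any of cutter, biscuit from where it was at the start of the episode above 0.03 m).
It also fails if it takes over 51 s, if anything falls off the work surface, if the arm or the gripper's body presses on something with over 40 N, if the wrist force passes 120 N, or if a joint passes its speed limit or range.

ROBOT

A 6-joint arm with a two-finger parallel gripper is mounted at the origin on the work surface. World frame = base frame: x ahead of the robot, y to its left, z up, the work surface at z = 0. Lengths are in m, angles in rad, forces in N, time in s.
With the tool pointing down it reaches from about 0.35 to 0.975 m from the base axis. Payload 4.9 kg.
Tool frame: the origin (TCP) lies midway between the tips of the shut fingers; the grasp point (between the pads) lies 19 mm behind it (manip.pinch_z is the x of the grasp point in the tool frame, in m); x points along the fingers, y is the direction in which the jaws open and shut, and the axes are right-handed (so a half turn about x gives the same grasp; the last joint's range is limited). The gripper opens to 85 mm and grips with 20 to 120 N. Pads are 22 mm wide; open, the fingers measure 114 mm over their backs; the gripper's body (76 mm by 85 mm) begins 54 mm behind the grasp point. The pads swing forward as they close: fully open they stand 13 mm farther back than shut.
Start: joints at [1.212, 0.053, 1.613, -0, 1.476, -0.119], TCP at [0.148, 0.607, 0.231] pointing down, gripper open.
Joint ranges: [-3.01, 3.01], [-1.01, 2.22], [0.06, 2.58], [-1.02, 4.17], [0.09, 2.62], [-3.14, 3.14]. Speed limits (rad/s): [2.57, 2.57, 3.14, 3.14, 3.14, 3.14].

INTERFACE

Orientations are given as a unit quaternion [w, x, y, z].
In Python, from plant import sensors, cams, workorder, manip gives the robot as it stands.
- The arm moves only by the tool drive_tool, never from a script. Its argument "series" is a list of rows, each an object of numbers: "x", "y", "z": the shift along the tool's x, y, z in units of 25 mm (1.0 is 25 mm); "ax", "ay", "az": the turn, a rotation vector about the tool's x, y, z in units of 5 degrees (1.0 is 5 degrees). A call has 1 to 5 rows; each row is the pose to reach, as a shift and turn from the pose commanded when the call began, along the tool's axes at that moment; what a row does not reach only later rows make up. A row lasts 1/12 s, in which the tool goes at most 41.7 mm and 7.16 degrees, less where a joint would pass 70% of its speed; a pose out of reach is approached as far as the arm can. A call with a gripper value outside its range is refused whole. "hand" is the opening, from 0 (shut) to 1 (fully open), set as the call begins (left out, the last holds). The fingers move at their own pace and stop on an object; the grip force is fixed at half the most. Time passes only in rows, so rows that repeat a pose let the fingers close. It gives the time, the measured TCP pose, the force and the opening at its end, in the units of the state.
- sensors.state(): the state, without advancing time (a new reading comes with each control period).
- cams.grab_frame(name): name is "scene" or "side" or "wrist"; returns a dict with "img" (400x640x3 uint8, blue, green, red), "camera_matrix" (3x3 intrinsics, pixels), "k1" (the pictures are not rectified: a ray, as slopes to the right and down, at radius r is drawn at 1 + k1 r^2 times it, then the intrinsics apply), "cam_to_world" (4x4, takes a point from camera to world coordinates). Camera axes: x right, y down, z forward; pixel columns grow to the right and rows downward; lengths in m; the calibration is good to about 2 mm. A picture is of the moment at which its call begins. There is no depth.
- workorder.job_done(): hands the job in, once; it reports no verdict.
The state is a dict: "time": time; "joint_pos": joint angles; "joint_vel": joint speeds; "joint_efforts": joint torques, N m; "tool_pos": TCP position; "tool_rot": TCP orientation; "contact_force": force on the tool from outside, world axes, zero at the start; "ft_torque": the same for the moment, N m; "gripper_width": opening from 0.0 (shut) to 1.0 (fully open).
Only numpy, scipy, OpenCV 4.12 (cv2) and the standard library are available. Lean on these libraries where they do the work, as an engineer would, in place of code of your own. Each camera call takes 0.05 s, during which the arm holds its last target.

## Working session

There is one attempt and no reset: what is moved stays moved. The work goes in short steps, Python scripts to look and compute and a tool call to move; the robot and the scene stay as the last step left them, time stands still between calls to the robot, and variables do not carry over. Pictures are saved under pics/ and viewed, and the job is handed in when it is done.

Besides the shell and the picture viewer there is one more tool, called after "Emit:" in YAML: its name, and indented under it one key for each argument. drive_tool: Moves the arm, as the interface text tells. Its arguments: {"type":"object","properties":{"series":{"type":"array","items":{"type":"object","properties":{"x":{"type":"number"},"y":{"type":"number"},"z":{"type":"number"},"ax":{"type":"number"},"ay":{"type":"number"},"az":{"type":"number"}}}},"hand":{"type":"number"}},"required":["series"]}

```bash
ls; mkdir -p pics; python3 - <<'E'
from plant import sensors, cams, workorder, manip
import cv2
s=sensors.state();print(s)
print(manip.pinch_z, dir(manip))
for n in ["scene","side","wrist"]:
    f=cams.grab_frame(n);cv2.imwrite(f"pics/{n}0.png",f["img"]);print(n,f["camera_matrix"],f["k1"],f["cam_to_world"])
E
```

```text
pics
{'time': 0.0, 'joint_pos': array([ 1.21199347e+00,  5.33435726e-02,  1.61431827e+00,  2.84007573e-05,
        1.47599053e+00, -1.19017373e-01]), 'joint_vel': array([ 1.73839321e-03, -1.98495643e-04, -1.22961903e-04,  5.45678014e-04,
        1.76671989e-03, -1.65868445e-05]), 'joint_efforts': array([-1.51933324e-03, -3.93684769e+01, -3.70173883e+01, -2.14125048e-04,
        7.07063780e-03,  2.66836835e-06]), 'tool_pos': array([0.14821357, 0.60652358, 0.23005675]), 'tool_rot': array([ 0.70184827,  0.08386975,  0.70221235, -0.0852801 ]), 'contact_force': array([-0.10497339,  0.75301454,  0.11380763]), 'ft_torque': array([-0.01317564,  0.01937918, -0.03913002]), 'gripper_width': 1.0012595352968596}
-0.0187 ['IKError', '__class__', '__delattr__', '__dict__', '__dir__', '__doc__', '__eq__', '__format__', '__ge__', '__getattribute__', '__getstate__', '__gt__', '__hash__', '__init__', '__init_subclass__', '__le__', '__lt__', '__module__', '__ne__', '__new__', '__reduce__', '__reduce_ex__', '__repr__', '__setattr__', '__sizeof__', '__str__', '__subclasshook__', '__weakref__', 'pinch_z']

[... 374 characters left out ...]
3944   0.         313.53353769]
 [  0.         456.02683944 198.11976461]
 [  0.           0.           1.        ]] -0.02604181172810185 [[ 0.97650171 -0.13671789  0.16659119  0.46904709]
 [-0.21492635 -0.67464464  0.70615952 -0.47142578]
 [ 0.01584521 -0.72537082 -0.68817593  0.64709164]
 [ 0.          0.          0.          1.        ]]
wrist [[288.69590339   0.         319.98688668]
 [  0.         288.69590339 199.21508576]
 [  0.           0.           1.        ]] -0.0392343405638027 [[ 0.23859076  0.93515153  0.26185122  0.08273496]
 [ 0.97111768 -0.22913913 -0.06652594  0.62394602]
 [-0.00221148  0.27016082 -0.96281267  0.37264216]
 [ 0.          0.          0.          1.        ]]
```

View pics/scene0.png

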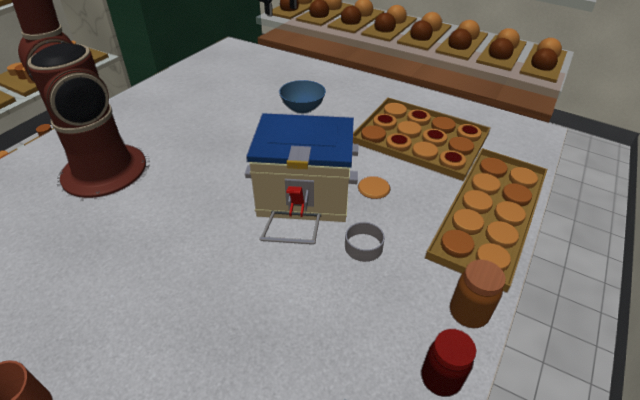

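View pics/side0.png

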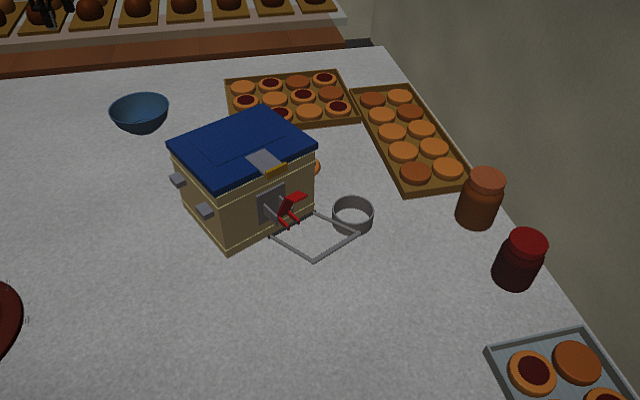

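View pics/wrist0.png

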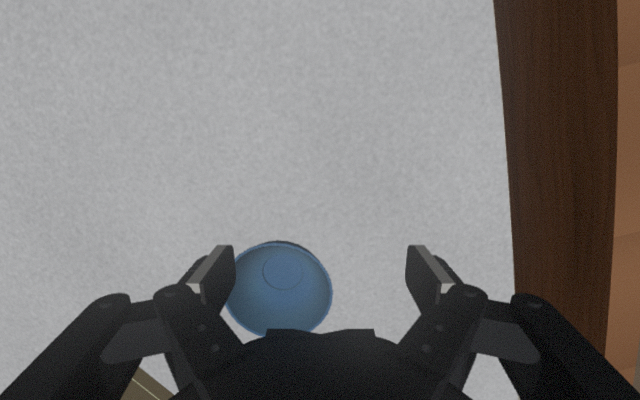

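```bash
python3 - <<'E'
import cv2
a=cv2.imread("pics/scene0.png")[90:270,220:420];cv2.imwrite("pics/sc1.png",cv2.resize(a,None,fx=4,fy=3.3333,interpolation=cv2.INTER_CUBIC)[:600])
a=cv2.imread("pics/side0.png")[90:270,150:390];cv2.imwrite("pics/sd1.png",cv2.resize(a,(800,600),interpolation=cv2.INTER_CUBIC))
E
```

```text
(no output)
```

View pics/sc1.png

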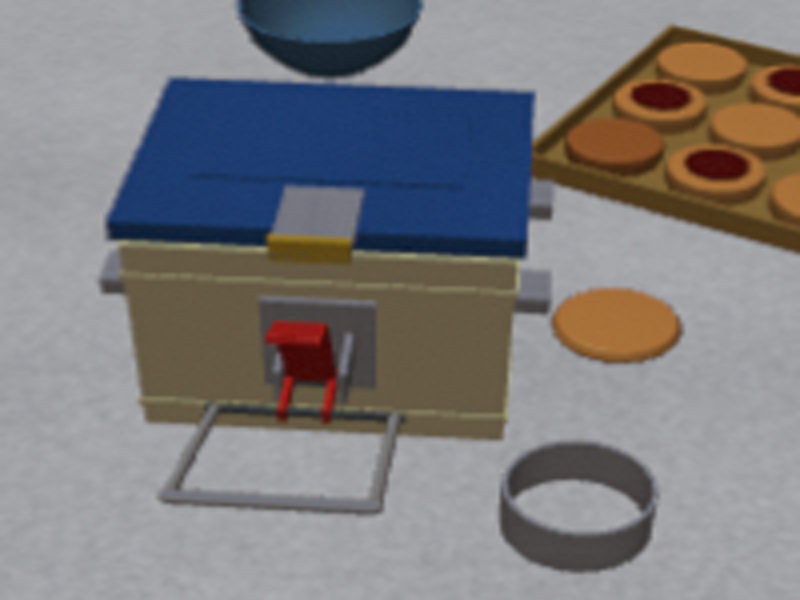

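View pics/sd1.png

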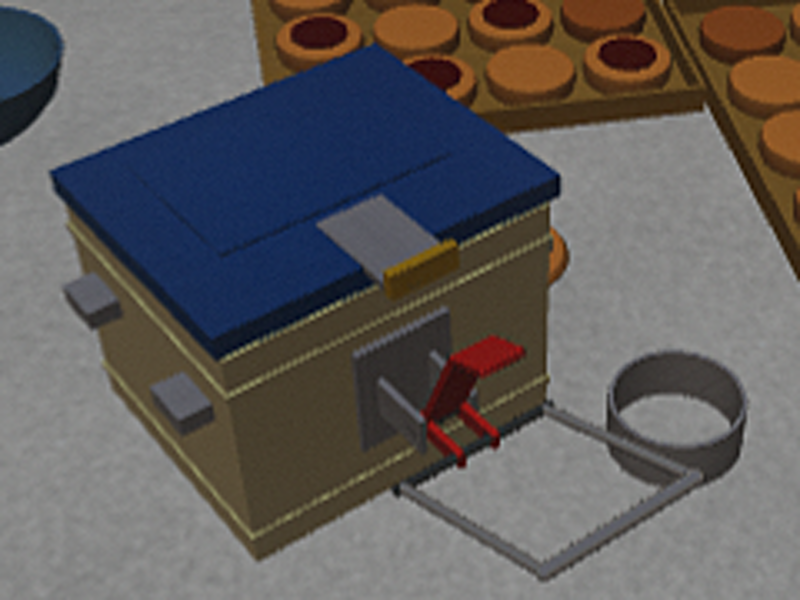

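```bash
cat > h.py <<'E'
import numpy as np, cv2
from plant import sensors, cams, workorder, manip
C={}
def cam(n):
    if n not in C:
        C[n]=cams.grab_frame(n)
    return C[n]
def ray(n,u,v,f=None):
    f=f or cam(n);K=f["camera_matrix"];T=f["cam_to_world"]
    d=cv2.undistortPoints(np.array([[[u,v]]],float),K,np.array([f["k1"],0,0,0]))[0,0]
    r=T[:3,:3]@np.array([d[0],d[1],1]);return T[:3,3],r/np.linalg.norm(r)
def tri(*rs):
    A=np.zeros((3,3));b=np.zeros(3)
    for o,d in rs:
        P=np.eye(3)-np.outer(d,d);A+=P;b+=P@o
    p=np.linalg.solve(A,b);return p,max(np.linalg.norm((np.eye(3)-np.outer(d,d))@(p-o)) for o,d in rs)
def proj(n,p,f=None):
    f=f or cam(n);T=np.linalg.inv(f["cam_to_world"])
    q=T[:3,:3]@np.atleast_2d(p).T+T[:3,3:]
    return cv2.projectPoints(q.T.copy(),np.zeros(3),np.zeros(3),f["camera_matrix"],np.array([f["k1"],0,0,0]))[0][:,0]
E
python3 - <<'E'
from h import *
S=lambda u,v:ray("scene",220+u/4,90+v/3.3333)
D=lambda u,v:ray("side",150+u/3.33333,90+v/3.3333)
P={}
for k,a,b in [("FL",(108,222),(213,338)),("RL",(170,78),(52,173)),("RR",(534,92),(376,45)),("FR",(526,243),(560,180)),
 ("keepL",(270,237),(388,275)),("keepR",(353,238),(457,243)),("baseFL",(143,418),(260,558)),
 ("pivend",(283,415),(463,462)),("pivend2",(328,417),(496,443)),("kneeL",(275,345),(450,367)),("kneeR",(330,342),(497,366)),("tabL",(268,327),(485,340)),("tabR",(325,323),(525,350)),
 ("barL",(165,497),(543,573)),("barR",(379,507),(697,475)),("loopPivL",(210,406),(398,490)),("loopPivR",(402,418),(547,405))]:
    p,e=tri(S(*a),D(*b));P[k]=p;print(k,np.round(p*1000,1),round(e*1000,1))
for k in["FL","RL","RR","FR"]:
    pass
print([np.linalg.norm(P[a]-P[b]) for a,b in[("FL","FR"),("RL","RR"),("FL","RL"),("FR","RR")]])
v=P["FL"]-P["FR"]+P["RL"]-P["RR"];w=P["RL"]-P["FL"]+P["RR"]-P["FR"]
print(np.degrees([np.arctan2(v[1],v[0]),np.arctan2(w[1],w[0])]))
E
```

```text
FL [437.2  68.1 165.3] 0.3
RL [360.7 222.3 160. ] 0.1
RR [546.9 314.  160.4] 0.1
FR [623.3 157.4 164.5] 0.1
keepL [522.3  85.6 175.5] 0.2
keepR [558.6 102.  177.4] 1.0
baseFL [440.7  67.4   4.6] 0.0
pivend [549.9  48.5  77.7] 0.4
pivend2 [569.1  59.7  76.2] 0.6
kneeL [546.7  52.9 134.6] 4.4
kneeR [569.9  61.3 132.3] 2.6
tabL [559.9  30.  170.8] 4.3
tabR [579.3  42.  162. ] 4.8
barL [566.2 -65.  122. ] 0.4
barR [649.  -22.5 121.5] 0.4
loopPivL [514.7  35.7  78.2] 0.3
loopPivR [600.7  79.3  76.7] 0.7
[np.float64(0.20639743176731692), np.float64(0.20756441428218567), np.float64(0.17223255555140388), np.float64(0.17434425383295873)]
[-154.05829116  116.21030644]
```

```bash
cat >> h.py <<'E'
yaw=np.radians(116.1);ex=np.array([np.cos(yaw),np.sin(yaw),0]);ey=np.array([-ex[1],ex[0],0]);ez=np.array([0,0,1.])
O=np.array([.492,.19045,0])
def tub(p): p=np.asarray(p)-O;return np.array([p@ex,p@ey,p[2]])
def wld(x,y,z): return O+ex*x+ey*y+ez*z
E
python3 - <<'E'
from h import *
for k,p in dict(FL=[437.2,68.1,165.3],FR=[623.3,157.4,164.5],RL=[360.7,222.3,160],keepL=[522.3,85.6,175.5],keepR=[558.6,102,177.4],baseFL=[440.7,67.4,4.6],piv=[549.9,48.5,77.7],piv2=[569.1,59.7,76.2],kneeL=[546.7,52.9,134.6],tabL=[559.9,30,170.8],tabR=[579,42,162],barL=[566,-65,122],barR=[649,-22.5,121.5],lpL=[514.7,35.7,78.2],lpR=[600.7,79.3,76.7]).items(): print(k,np.round(tub(np.array(p)/1e3)*1e3,1))
E
```

```text
FL [-85.8 103.  165.3]
FR [ -87.4 -103.4  164.5]
RL [ 86.4 103.9 160. ]
keepL [-107.5   18.9  175.5]
keepR [-108.7  -20.9  177.4]
baseFL [-87.9 100.2   4.6]
piv [-152.9   10.5   77.7]
piv2 [-151.3  -11.7   76.2]
kneeL [-147.6   11.4  134.6]
tabL [-174.     9.6  170.8]
tabR [-171.6  -12.8  162. ]
barL [-262.    45.9  122. ]
barR [-260.3  -47.3  121.5]
lpL [-149.    47.7   78.2]
lpR [-147.6  -48.7   76.7]
```

```bash
cat >> h.py <<'E'
from scipy.spatial.transform import Rotation as Ro
def Rt(q): return Ro.from_quat([q[1],q[2],q[3],q[0]])
def goal(pt,ydir=None,xdir=(0,0,-1)):
    """target TCP world pt; ydir world dir of jaw axis (sign free)"""
    s=sensors.state();R=Rt(s["tool_rot"]);xd=np.array(xdir,float);xd/=np.linalg.norm(xd)
    best=None
    for sg in(1,-1):
        if ydir is None: yd=R.as_matrix()[:,1]
        else: yd=sg*np.array(ydir)
        yd=yd-xd*(yd@xd);yd/=np.linalg.norm(yd)
        G=Ro.from_matrix(np.column_stack([xd,yd,np.cross(xd,yd)]))
        rv=(R.inv()*G).as_rotvec()
        if best is None or np.linalg.norm(rv)<np.linalg.norm(best): best=rv
    d=R.inv().apply(np.array(pt)-s["tool_pos"])
    print("tool axes tub: y",np.round(tub(R.as_matrix()[:,1]+O),2),"z",np.round(tub(R.as_matrix()[:,2]+O),2))
    print("shift",np.round(d/.025,2),"turn",np.round(np.degrees(best)/5,2),"tub now",np.round(tub(s["tool_pos"])*1e3,1),"F",np.round(s["contact_force"],1),"w",round(s["gripper_width"],3),"t",s["time"])
E
python3 - <<'E'
from h import *
print(wld(-.261,0,.122))
goal(wld(-.261,0,.23),ex)
S=lambda u,v:ray("scene",220+u/4,90+v/3.3333)
D=lambda u,v:ray("side",150+u/3.33333,90+v/3.3333)
p,e=tri(S(578,480),D(677,385));print("cutter top",tub(p)*1e3,e)
E
```

```text
[ 0.60682412 -0.0439352   0.122     ]
tool axes tub: y [ 0.77 -0.64 -0.  ] z [-0.64 -0.77 -0.  ]
shift [  0.05 -20.93  24.  ] turn [-7.97 -0.01  0.01] tub now [525.1 125.5 230.7] F [-0.7 -0.3  0.5] w 1.001 t 0.25
cutter top [-154.50064225 -139.22238336   40.61780212] 0.002185497541431579
```

Emit:
drive_tool:
  series:
    - {"y": -5,"z": 6,"ax": -2}
    - {"y": -5,"z": 6,"ax": -2}
    - {"y": -5,"z": 6,"ax": -2}
    - {"y": -5,"z": 6,"ax": -2}
    - {"y": -5,"z": 6,"ax": -2}
  hand: 1

```text
schema error: expected keys x, y, z, ax, ay, az
```

```bash
python3 -c "
from h import *
goal(wld(-.261,0,.23),ex)"
```

```text
tool axes tub: y [ 0.77 -0.64 -0.  ] z [-0.64 -0.77 -0.  ]
shift [  0.05 -20.94  24.  ] turn [-7.97 -0.    0.  ] tub now [525.2 125.3 231. ] F [-0.2 -0.4 -0.5] w 1.0 t 0.35
```

Emit:
drive_tool:
  series:
    - {"x": 0,"y": -5,"z": 5.7,"ax": -2,"ay": 0,"az": 0}
    - {"x": 0,"y": -5,"z": 5.7,"ax": -2,"ay": 0,"az": 0}
    - {"x": 0,"y": -5,"z": 5.7,"ax": -2,"ay": 0,"az": 0}
    - {"x": 0,"y": -5,"z": 5.7,"ax": -2,"ay": 0,"az": 0}
    - {"x": 0,"y": -5,"z": 5.7,"ax": -2,"ay": 0,"az": 0}
  hand: 1

```text
time: 0.77
tool_pos: [0.2587, 0.4491, 0.2313]
tool_rot: [0.707, 0.023, 0.706, -0.024]
contact_force: [0.5, 0.4, -0.3]
gripper_width: 1.001
```

```bash
python3 -c "
from h import *
goal(wld(-.261,0,.23),ex)"
```

```text
tool axes tub: y [ 0.87 -0.5  -0.  ] z [-0.5  -0.87  0.  ]
shift [  0.08 -18.74  15.21] turn [-5.99  0.01  0.01] tub now [334.9  95.7 231.3] F [ 0.5  0.4 -0.3] w 1.001 t 0.7667
```

Emit:
drive_tool:
  series:
    - {"x": 0,"y": -6,"z": 5,"ax": -2,"ay": 0,"az": 0}
    - {"x": 0,"y": -6,"z": 5,"ax": -2,"ay": 0,"az": 0}
    - {"x": 0,"y": -6,"z": 5,"ax": -2,"ay": 0,"az": 0}
    - {"x": 0,"y": -6,"z": 5,"ax": -2,"ay": 0,"az": 0}
    - {"x": 0,"y": -6,"z": 5,"ax": -2,"ay": 0,"az": 0}
  hand: 1

```text
time: 1.18
tool_pos: [0.3733, 0.2917, 0.2316]
tool_rot: [0.706, -0.038, 0.706, 0.038]
contact_force: [-0.1, 0.4, 0.4]
gripper_width: 0.997
```

```bash
python3 -c "
from h import *
goal(wld(-.261,0,.23),ex)"
```

```text
tool axes tub: y [ 0.94 -0.34 -0.  ] z [-0.34 -0.94  0.  ]
shift [  0.08 -14.36   7.84] turn [-3.98  0.01  0.  ] tub now [143.2  62.1 231.6] F [-0.1  0.4  0.4] w 0.997 t 1.1833
```

Emit:
drive_tool:
  series:
    - {"x": 0,"y": -6.8,"z": 3.7,"ax": -2,"ay": 0,"az": 0}
    - {"x": 0,"y": -6.8,"z": 3.7,"ax": -2,"ay": 0,"az": 0}
    - {"x": 0,"y": -6.8,"z": 3.7,"ax": -2,"ay": 0,"az": 0}
    - {"x": 0,"y": -6.8,"z": 3.7,"ax": -2,"ay": 0,"az": 0}
    - {"x": 0,"y": -6.8,"z": 3.7,"ax": -2,"ay": 0,"az": 0}
  hand: 1

```text
time: 1.6
tool_pos: [0.4838, 0.1325, 0.2316]
tool_rot: [0.7, -0.1, 0.7, 0.099]
contact_force: [0.5, 1.0, 1.0]
gripper_width: 0.999
```

```bash
python3 -c "
from h import *
goal(wld(-.261,0,.20),ex)"
```

```text
tool axes tub: y [ 0.99 -0.17 -0.  ] z [-0.17 -0.99  0.  ]
shift [ 1.27 -8.15  2.76] turn [-1.99  0.01  0.01] tub now [-48.5  32.8 231.6] F [0.5 1.  1. ] w 0.999 t 1.6
```

Emit:
drive_tool:
  series:
    - {"x": 0,"y": -8.1,"z": 2.7,"ax": -2,"ay": 0,"az": 0}
    - {"x": 0,"y": -8.1,"z": 2.7,"ax": -2,"ay": 0,"az": 0}
    - {"x": 0,"y": -8.1,"z": 2.7,"ax": -2,"ay": 0,"az": 0}
    - {"x": 0,"y": -8.1,"z": 2.7,"ax": -2,"ay": 0,"az": 0}
    - {"x": 0.5,"y": -8.1,"z": 2.7,"ax": -2,"ay": 0,"az": 0}
  hand: 1

```text
time: 2.02
tool_pos: [0.601, -0.0351, 0.2236]
tool_rot: [0.69, -0.161, 0.687, 0.16]
contact_force: [0.6, 0.6, 0.7]
gripper_width: 1.002
```

```bash
python3 -c "
from h import *
goal(wld(-.261,0,.20),ex)
f=cams.grab_frame('wrist');cv2.imwrite('pics/w1.png',f['img'])
P=np.array([wld(-.261,y,.122) for y in(-.045,0,.045)]);print(proj('wrist',P,f))"
```

```text
tool axes tub: y [ 1.  0. -0.] z [ 0. -1.  0.]
shift [ 0.95 -0.42  0.05] turn [0.03 0.04 0.03] tub now [-250.5    1.3  223.6] F [0.6 0.6 0.7] w 1.002 t 2.0167
[[308.61425757 245.84804994]
 [308.10902699 198.87740903]
 [307.58091792 147.11706119]]
```

View pics/w1.png

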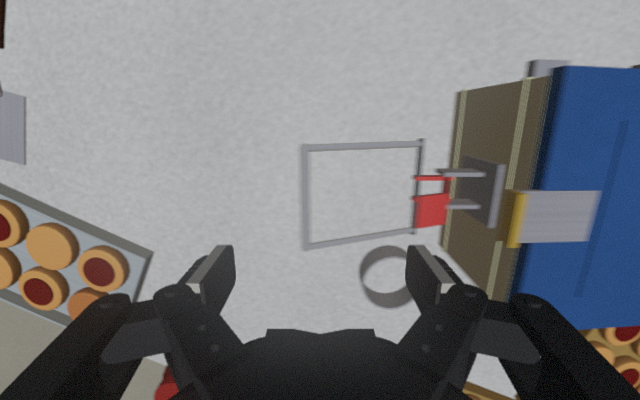

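Emit:
drive_tool:
  series:
    - {"x": 1.5,"y": -0.45,"z": 0.05,"ax": 0,"ay": 0,"az": 0}
    - {"x": 3,"y": -0.45,"z": 0.05,"ax": 0,"ay": 0,"az": 0}
    - {"x": 4.2,"y": -0.45,"z": 0.05,"ax": 0,"ay": 0,"az": 0}
    - {"x": 4.6,"y": -0.45,"z": 0.05,"ax": 0,"ay": 0,"az": 0}
    - {"x": 4.6,"y": -0.45,"z": 0.05,"ax": 0,"ay": 0,"az": 0}
  hand: 1

```text
time: 2.48
tool_pos: [0.6022, -0.0418, 0.1021]
tool_rot: [0.686, -0.159, 0.691, 0.162]
contact_force: [-0.1, 0.4, -0.2]
gripper_width: 1.0
```

```bash
python3 -c "
from h import *
goal(wld(-.261,0,.107),ex)
f=cams.grab_frame('scene');cv2.imwrite('pics/s2.png',cv2.resize(f['img'][100:300,200:440],(720,600)))"
```

```text
tool axes tub: y [1. 0. 0.] z [ 0.   -1.   -0.01]
shift [-0.2  -0.16  0.13] turn [ 0.03 -0.07 -0.05] tub now [-257.1    3.2  102.1] F [-0.1  0.4 -0.2] w 1.0 t 2.4833
```

View pics/s2.png

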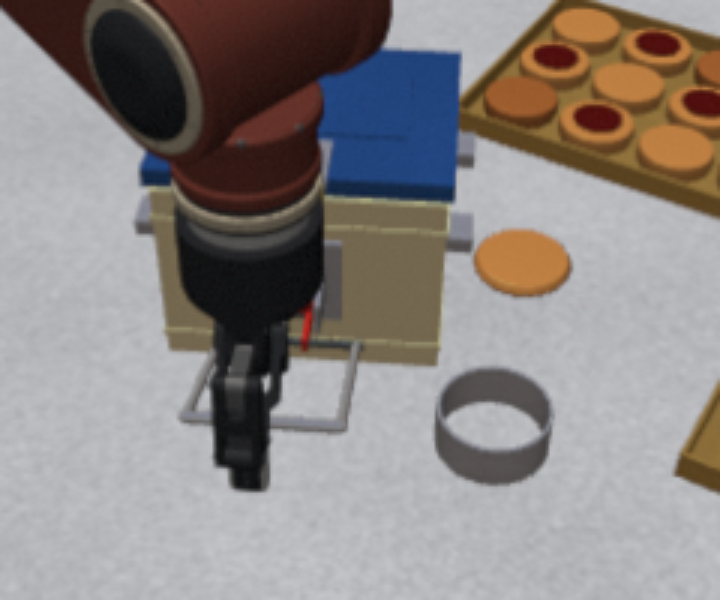

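Emit:
drive_tool:
  series:
    - {"x": -0.2,"y": -0.1,"z": 0.1,"ax": 0,"ay": 0,"az": 0}
    - {"x": -0.2,"y": -0.1,"z": 0.1,"ax": 0,"ay": 0,"az": 0}
    - {"x": -0.2,"y": -0.1,"z": 0.1,"ax": 0,"ay": 0,"az": 0}
    - {"x": -0.2,"y": -0.1,"z": 0.1,"ax": 0,"ay": 0,"az": 0}
    - {"x": -0.2,"y": -0.1,"z": 0.1,"ax": 0,"ay": 0,"az": 0}
  hand: 0

```text
time: 2.95
tool_pos: [0.6089, -0.0435, 0.1125]
tool_rot: [0.689, -0.161, 0.688, 0.16]
contact_force: [-0.5, -0.1, 0.1]
gripper_width: 0.298
```

Emit:
drive_tool:
  series:
    - {"x": 0,"y": 0,"z": 0,"ax": 0,"ay": 0,"az": 0}
    - {"x": 0,"y": 0,"z": 0,"ax": 0,"ay": 0,"az": 0}
    - {"x": 0,"y": 0,"z": 0,"ax": 0,"ay": 0,"az": 0}
    - {"x": 0,"y": 0,"z": 0,"ax": 0,"ay": 0,"az": 0}
    - {"x": 0,"y": 0,"z": 0,"ax": 0,"ay": 0,"az": 0}
  hand: 0

```text
time: 3.37
tool_pos: [0.6085, -0.0436, 0.1113]
tool_rot: [0.689, -0.161, 0.688, 0.16]
contact_force: [0.0, -1.3, 0.9]
gripper_width: 0.066
```

```bash
python3 -c "
from h import *
goal(wld(-.261,0,.107),ex)
for n in('scene','side'):
  f=cams.grab_frame(n);cv2.imwrite('pics/%s3.png'%n,cv2.resize(f['img'][100:300,200:440],(720,600)))"
```

```text
tool axes tub: y [ 1.  0. -0.] z [ 0. -1.  0.]
shift [ 0.17  0.02 -0.06] turn [0.03 0.   0.01] tub now [-261.5   -1.6  111.3] F [ 0.  -1.3  0.9] w 0.066 t 3.3667
```

View pics/side3.png

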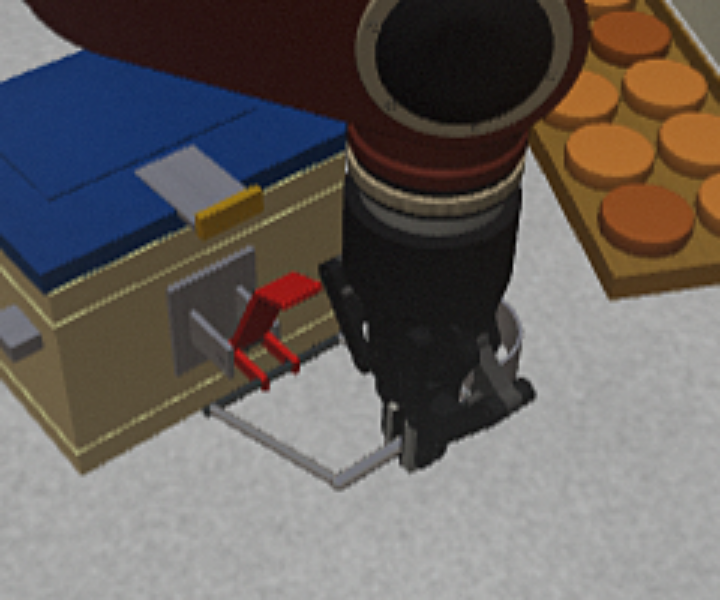

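Emit:
drive_tool:
  series:
    - {"x": -0.65,"y": 0.3,"z": 0,"ax": 0,"ay": 0,"az": 0}
    - {"x": -1.17,"y": 0.65,"z": 0,"ax": 0,"ay": 0,"az": 0}
    - {"x": -1.64,"y": 1.05,"z": 0,"ax": 0,"ay": 0,"az": 0}
    - {"x": -1.64,"y": 1.05,"z": 0,"ax": 0,"ay": 0,"az": 0}
    - {"x": -1.64,"y": 1.05,"z": 0,"ax": 0,"ay": 0,"az": 0}
  hand: 0

```text
time: 3.88
tool_pos: [0.5966, -0.0195, 0.1532]
tool_rot: [0.689, -0.162, 0.688, 0.161]
contact_force: [-0.0, -3.1, 2.0]
gripper_width: 0.062
```

```bash
python3 -c "
from h import *
goal(wld(-.261,0,.107),ex)
for n in('scene','side'):
  f=cams.grab_frame(n);cv2.imwrite('pics/%s4.png'%n,cv2.resize(f['img'][100:300,200:440],(720,600)))"
```

```text
tool axes tub: y [ 1.  0. -0.] z [ 0. -1.  0.]
shift [ 1.85 -1.06 -0.07] turn [0.05 0.01 0.02] tub now [-234.5   -1.6  153.2] F [-0.  -3.1  2. ] w 0.062 t 3.8833
```

View pics/side4.png

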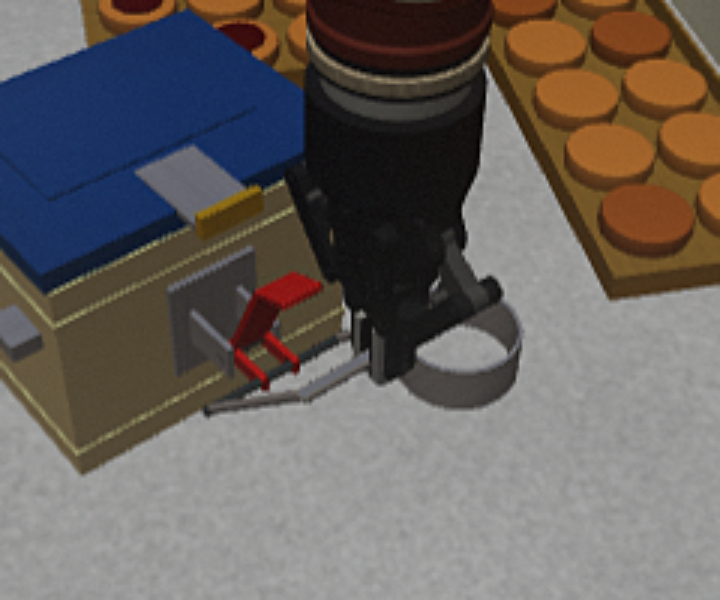

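Emit:
drive_tool:
  series:
    - {"x": -0.42,"y": 0.47,"z": 0,"ax": 0,"ay": 0,"az": 0}
    - {"x": -0.76,"y": 1.0,"z": 0,"ax": 0,"ay": 0,"az": 0}
    - {"x": -1.03,"y": 1.56,"z": 0,"ax": 0,"ay": 0,"az": 0}
    - {"x": -1.24,"y": 2.15,"z": 0,"ax": 0,"ay": 0,"az": 0}
    - {"x": -1.24,"y": 2.15,"z": 0,"ax": 0,"ay": 0,"az": 0}
  hand: 0

```text
time: 4.4
tool_pos: [0.5719, 0.031, 0.1845]
tool_rot: [0.689, -0.161, 0.688, 0.162]
contact_force: [-1.7, -1.9, 5.5]
gripper_width: 0.062
```

Emit:
drive_tool:
  series:
    - {"x": -0.13,"y": 0.6,"z": 0,"ax": 0,"ay": 0,"az": 0}
    - {"x": -0.17,"y": 1.25,"z": 0,"ax": 0,"ay": 0,"az": 0}
    - {"x": -0.13,"y": 1.88,"z": 0,"ax": 0,"ay": 0,"az": 0}
    - {"x": 0,"y": 2.5,"z": 0,"ax": 0,"ay": 0,"az": 0}
    - {"x": 0,"y": 2.5,"z": 0,"ax": 0,"ay": 0,"az": 0}
  hand: 0

```text
time: 4.82
tool_pos: [0.5434, 0.0876, 0.1823]
tool_rot: [0.688, -0.16, 0.689, 0.163]
contact_force: [-1.4, 1.6, 4.2]
gripper_width: 0.069
```

```bash
python3 -c "
from h import *
goal(wld(-.098,0,.176),ex)
for n in('scene','side'):
  f=cams.grab_frame(n);cv2.imwrite('pics/%s5.png'%n,cv2.resize(f['img'][100:300,200:440],(720,600)))"
```

```text
tool axes tub: y [1.   0.01 0.  ] z [ 0.01 -1.   -0.  ]
shift [ 0.26  0.68 -0.03] turn [ 0.06 -0.01 -0.04] tub now [-115.    -0.9  182.3] F [-1.4  1.6  4.2] w 0.069 t 4.8167
```

View pics/side5.png

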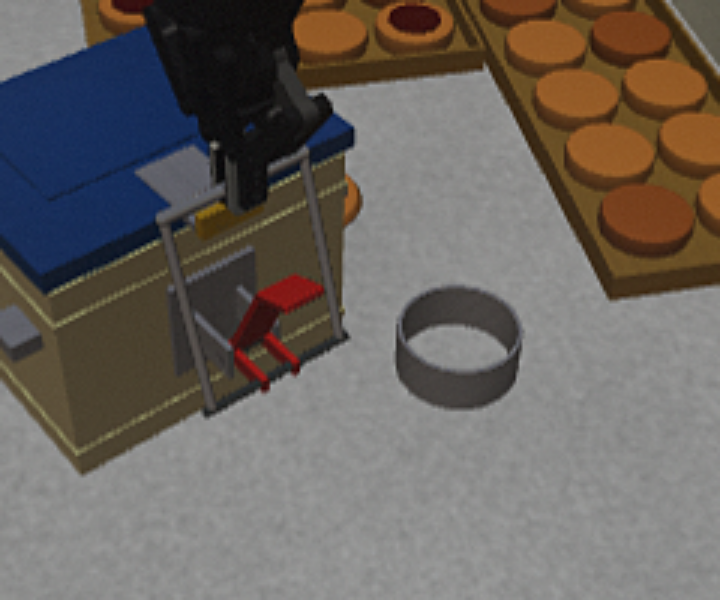

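View pics/scene5.png

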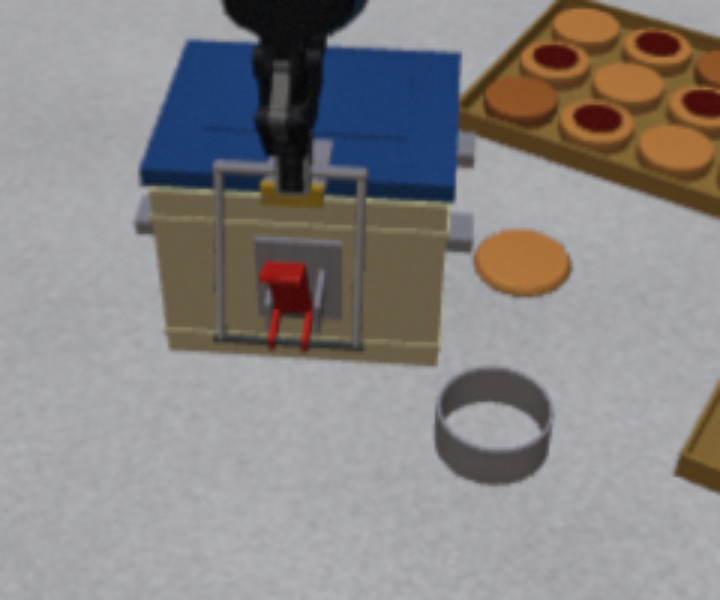

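Emit:
drive_tool:
  series:
    - {"x": 0,"y": 0.2,"z": 0,"ax": 0,"ay": 0,"az": 0}
    - {"x": 0,"y": 0.2,"z": 0,"ax": 0,"ay": 0,"az": 0}
    - {"x": 0,"y": 0.2,"z": 0,"ax": 0,"ay": 0,"az": 0}
    - {"x": 0,"y": 0.2,"z": 0,"ax": 0,"ay": 0,"az": 0}
    - {"x": 0,"y": 0.2,"z": 0,"ax": 0,"ay": 0,"az": 0}
  hand: 1

```text
time: 5.33
tool_pos: [0.543, 0.0884, 0.1828]
tool_rot: [0.688, -0.16, 0.689, 0.16]
contact_force: [-0.6, 0.6, -0.5]
gripper_width: 0.77
```

Emit:
drive_tool:
  series:
    - {"x": -0.5,"y": 0,"z": 0,"ax": 0,"ay": 0,"az": 0}
    - {"x": -1,"y": 0,"z": 0,"ax": 0,"ay": 0,"az": 0}
    - {"x": -2,"y": 0,"z": 0,"ax": 0,"ay": 0,"az": 0}
    - {"x": -3,"y": 0,"z": 0,"ax": 0,"ay": 0,"az": 0}
    - {"x": -3,"y": 0,"z": 0,"ax": 0,"ay": 0,"az": 0}
  hand: 1

```text
time: 5.75
tool_pos: [0.5462, 0.0889, 0.2666]
tool_rot: [0.693, -0.161, 0.684, 0.16]
contact_force: [0.5, 0.9, 1.0]
gripper_width: 1.002
```

```bash
python3 -c "
from h import *
goal(wld(-.132,0,.23),ey)
for n in('scene','side'):
  f=cams.grab_frame(n);cv2.imwrite('pics/%s6.png'%n,cv2.resize(f['img'][100:300,200:440],(720,600)))"
```

```text
tool axes tub: y [ 1.    0.   -0.01] z [ 0.   -1.    0.01]
shift [ 1.47 -0.67 -0.18] turn [-17.97   0.05   0.15] tub now [-115.1   -4.   266.6] F [0.5 0.9 1. ] w 1.002 t 5.75
```

View pics/side6.png

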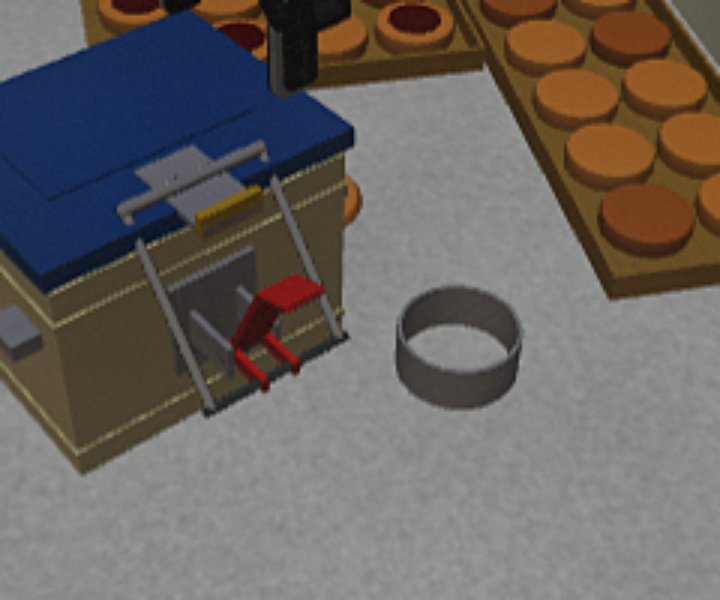

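View pics/scene6.png

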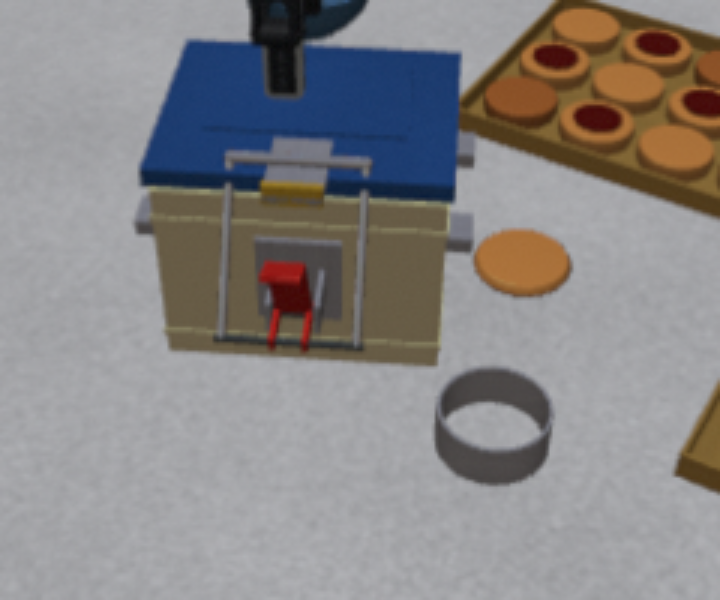

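Emit:
drive_tool:
  series:
    - {"x": 0,"y": -0.2,"z": -0.1,"ax": -7,"ay": 0,"az": 0}
    - {"x": 0,"y": -0.2,"z": -0.1,"ax": -7,"ay": 0,"az": 0}
    - {"x": 0,"y": -0.7,"z": -0.1,"ax": -7,"ay": 0,"az": 0}
    - {"x": 0,"y": -0.7,"z": -0.1,"ax": -7,"ay": 0,"az": 0}
    - {"x": 0,"y": -0.7,"z": -0.1,"ax": -7,"ay": 0,"az": 0}
  hand: 0

```text
time: 6.27
tool_pos: [0.548, 0.0716, 0.2569]
tool_rot: [0.607, -0.361, 0.608, 0.362]
contact_force: [-0.4, 0.4, 0.3]
gripper_width: 0.297
```

```bash
python3 -c "
from h import *
print(sensors.state()['joint_pos'])
goal(wld(-.132,0,.23),ey)"
```

```text
[-4.68604970e-03 -1.32685490e-01  1.75052928e+00 -7.87654625e-05
  1.52597608e+00 -2.64987875e+00]
tool axes tub: y [0.81 0.58 0.  ] z [ 0.58 -0.81 -0.  ]
shift [ 1.07 -0.07  0.05] turn [-10.91  -0.    -0.03] tub now [-131.4    2.   256.9] F [-0.4  0.4  0.3] w 0.297 t 6.2667
```

Emit:
drive_tool:
  series:
    - {"x": 0,"y": 0,"z": 0,"ax": 7,"ay": 0,"az": 0}
    - {"x": 0,"y": 0,"z": 0,"ax": 7,"ay": 0,"az": 0}
    - {"x": 0,"y": 0,"z": 0,"ax": 7,"ay": 0,"az": 0}
    - {"x": 0,"y": 0,"z": 0,"ax": 7,"ay": 0,"az": 0}
    - {"x": 0,"y": 0,"z": 0,"ax": 7,"ay": 0,"az": 0}
  hand: 0

```text
time: 6.68
tool_pos: [0.5479, 0.072, 0.2569]
tool_rot: [0.688, -0.158, 0.69, 0.159]
contact_force: [0.0, 1.0, 0.2]
gripper_width: -0.001
```

Emit:
drive_tool:
  series:
    - {"x": 0,"y": 0,"z": 0,"ax": 7,"ay": 0,"az": 0}
    - {"x": 0,"y": 0,"z": 0,"ax": 7,"ay": 0,"az": 0}
    - {"x": 0,"y": 0,"z": 0,"ax": 7,"ay": 0,"az": 0}
    - {"x": 0,"y": 0,"z": 0,"ax": 7,"ay": 0,"az": 0}
    - {"x": 0,"y": 0,"z": 0,"ax": 7,"ay": 0,"az": 0}
  hand: 0

```text
time: 7.1
tool_pos: [0.5479, 0.072, 0.2569]
tool_rot: [0.704, 0.056, 0.706, -0.056]
contact_force: [0.6, -0.0, 0.1]
gripper_width: 0.001
```

Emit:
drive_tool:
  series:
    - {"x": 0,"y": 0,"z": 0,"ax": 7,"ay": 0,"az": 0}
    - {"x": 0,"y": 0,"z": 0,"ax": 7,"ay": 0,"az": 0}
    - {"x": 0,"y": 0,"z": 0,"ax": 7,"ay": 0,"az": 0}
    - {"x": 0,"y": 0,"z": 0,"ax": 7,"ay": 0,"az": 0}
    - {"x": 0,"y": 0,"z": 0,"ax": 7,"ay": 0,"az": 0}
  hand: 0

```text
time: 7.52
tool_pos: [0.5479, 0.072, 0.2569]
tool_rot: [0.655, 0.265, 0.656, -0.266]
contact_force: [-0.6, 0.2, 1.3]
gripper_width: -0.0
```

```bash
python3 -c "
from h import *
print(sensors.state()['joint_pos'])
goal(wld(-.132,0,.23),ey)"
```

```text
[-3.93892145e-03 -1.32976121e-01  1.75076380e+00 -3.60571023e-05
  1.52600847e+00 -8.05326194e-01]
tool axes tub: y [ 0.34 -0.94 -0.  ] z [-0.94 -0.34 -0.  ]
shift [1.08 0.06 0.07] turn [ 3.96 -0.01  0.02] tub now [-130.9    1.9  256.9] F [-0.6  0.2  1.3] w -0.0 t 7.5167
```

Emit:
drive_tool:
  series:
    - {"x": 1,"y": 0,"z": 0,"ax": 3.96,"ay": 0,"az": 0}
    - {"x": 1.5,"y": 0.05,"z": 0.05,"ax": 3.96,"ay": 0,"az": 0}
    - {"x": 2.5,"y": 0.05,"z": 0.05,"ax": 3.96,"ay": 0,"az": 0}
    - {"x": 2.5,"y": 0.05,"z": 0.05,"ax": 3.96,"ay": 0,"az": 0}
    - {"x": 2.5,"y": 0.05,"z": 0.05,"ax": 3.96,"ay": 0,"az": 0}
  hand: 0

```text
time: 7.93
tool_pos: [0.5486, 0.0721, 0.1933]
tool_rot: [0.6, 0.371, 0.603, -0.373]
contact_force: [0.4, 0.3, 0.5]
gripper_width: -0.0
```

```bash
python3 -c "
from h import *
goal(wld(-.132,0,.138),ey)
for n in('scene','side'):
  f=cams.grab_frame(n);cv2.imwrite('pics/%s7.png'%n,cv2.resize(f['img'][130:250,230:374],(720,600)))
  print(proj(n,[wld(-.132,0,.138),wld(-.113,.02,.177),wld(-.113,-.02,.177),sensors.state()['tool_pos']],f)*5-np.array([230*5,130*5]))
f=cams.grab_frame('wrist');cv2.imwrite('pics/w7.png',f['img'])"
```

```text
tool axes tub: y [ 0.01 -1.   -0.  ] z [-1.   -0.01 -0.  ]
shift [2.21 0.06 0.04] turn [ 0.1  -0.03  0.05] tub now [-131.2    1.2  193.3] F [0.4 0.3 0.5] w -0.0 t 7.9333
[[331.50329583 275.03575862]
 [282.29600775 161.39087636]
 [387.09426698 167.13208396]
 [326.68375157 155.56160449]]
[[278.21535978 315.11307272]
 [188.56846678 218.69052827]
 [290.57381907 170.04474506]
 [274.81072027 176.33776098]]
```

View pics/side7.png

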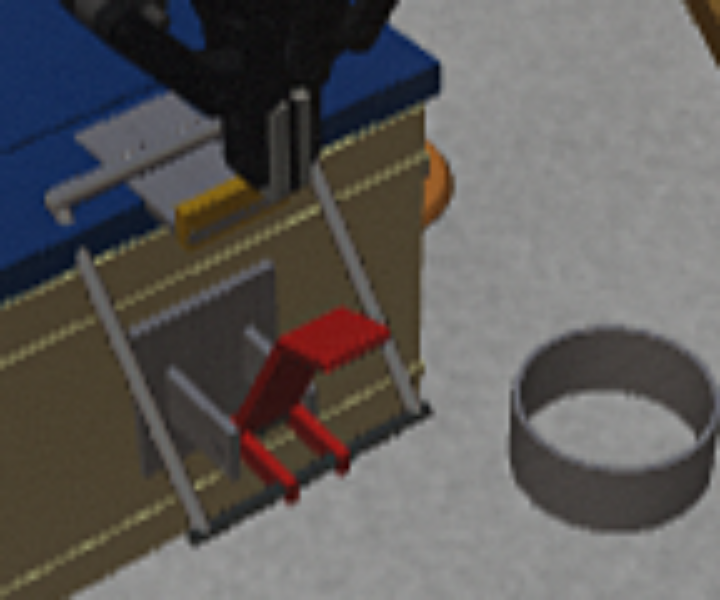

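View pics/scene7.png

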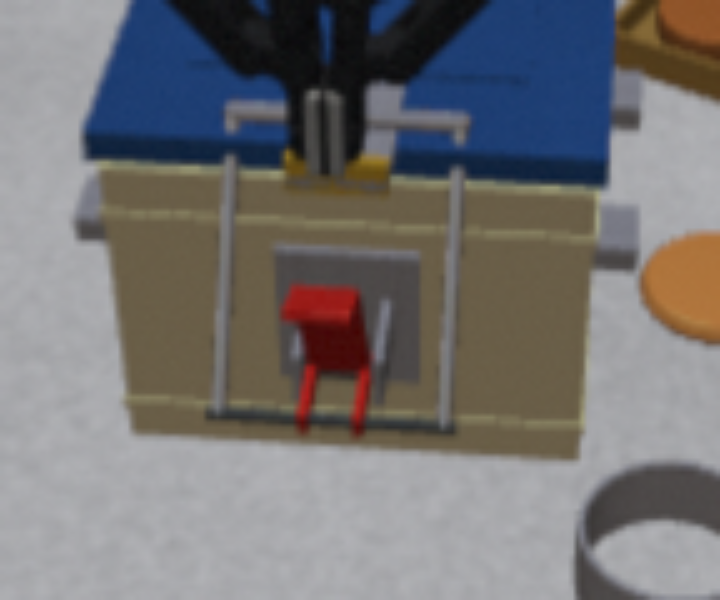

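View pics/w7.png

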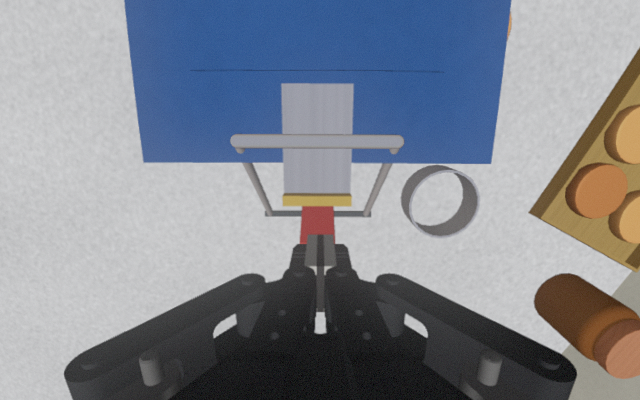

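```bash
python3 -c "
from h import *
S=lambda u,v:ray('scene',230+u/5,130+v/5)
D=lambda u,v:ray('side',230+u/5,130+v/5)
for k,a,b in [('knL',(295,288),(283,345)),('knR',(357,290),(345,310)),('tipL',(283,320),(328,370)),('tipR',(352,321),(388,330))]:
    p,e=tri(S(*a),D(*b));print(k,tub(p)*1e3,e*1e3)
"
```

```text
knL [-150.57398876   11.47638484  145.82058376] 0.49148842003237464
knR [-152.03504856  -12.30182545  148.28764774] 0.18917121836067813
tipL [-175.55939147   11.94847314  152.95767811] 0.46846491565704373
tipR [-173.56883775  -13.35043995  153.3471204 ] 0.9635593760500857
```

Emit:
drive_tool:
  series:
    - {"x": 0.6,"y": 0.05,"z": 0,"ax": 0,"ay": 0,"az": 0}
    - {"x": 1.2,"y": 0.05,"z": 0,"ax": 0,"ay": 0,"az": 0}
    - {"x": 1.8,"y": 0.05,"z": 0,"ax": 0,"ay": 0,"az": 0}
    - {"x": 2.2,"y": 0.05,"z": 0,"ax": 0,"ay": 0,"az": 0}
    - {"x": 2.2,"y": 0.05,"z": 0,"ax": 0,"ay": 0,"az": 0}
  hand: 0

```text
time: 8.6
tool_pos: [0.5501, 0.0727, 0.1387]
tool_rot: [0.6, 0.372, 0.602, -0.373]
contact_force: [-0.5, 0.0, -0.2]
gripper_width: 0.004
```

```bash
python3 -c "
from h import *
goal(wld(-.132,0,.138),ey)
for n in('side',):
  f=cams.grab_frame(n);cv2.imwrite('pics/%s8.png'%n,cv2.resize(f['img'][130:250,230:374],(720,600)))
"
```

```text
tool axes tub: y [ 0.01 -1.   -0.  ] z [-1.   -0.01 -0.  ]
shift [ 0.03 -0.02  0.03] turn [ 0.08 -0.02  0.04] tub now [-131.3   -0.4  138.7] F [-0.5  0.  -0.2] w 0.004 t 8.6
```

View pics/side8.png

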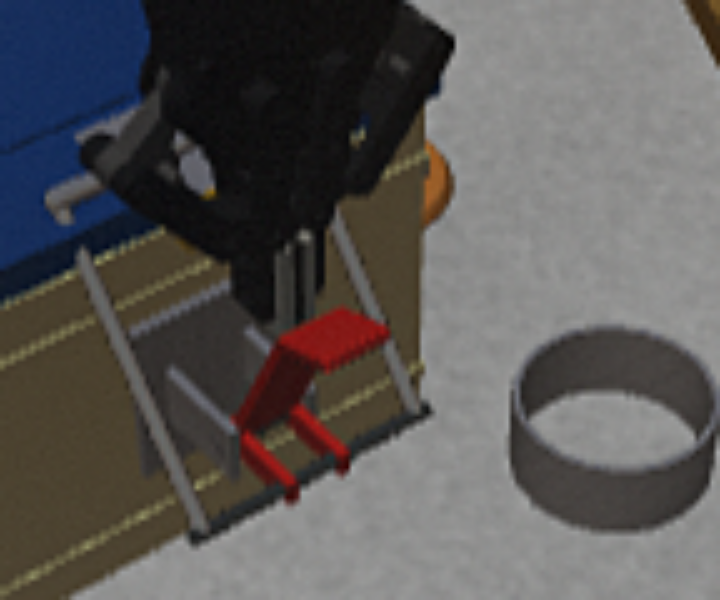

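Emit:
drive_tool:
  series:
    - {"x": 0,"y": 0,"z": 0.2,"ax": 0,"ay": 0,"az": 0}
    - {"x": 0.2,"y": 0,"z": 0.4,"ax": 0,"ay": 0,"az": 0}
    - {"x": 0.38,"y": 0,"z": 0.62,"ax": 0,"ay": 0,"az": 0}
    - {"x": 0.6,"y": 0,"z": 0.86,"ax": 0,"ay": 0,"az": 0}
    - {"x": 0.84,"y": 0,"z": 1.08,"ax": 0,"ay": 0,"az": 0}
  hand: 0

```text
time: 9.07
tool_pos: [0.5651, 0.0477, 0.1208]
tool_rot: [0.602, 0.373, 0.6, -0.372]
contact_force: [0.5, 0.8, 4.4]
gripper_width: 0.002
```

```bash
python3 -c "
from h import *
goal(wld(-.1664,0,.104),ey)
for n in('side','scene'):
  f=cams.grab_frame(n);cv2.imwrite('pics/%s9.png'%n,cv2.resize(f['img'][130:250,230:374],(720,600)))
"
```

```text
tool axes tub: y [ 0.01 -1.    0.  ] z [-1.   -0.01  0.  ]
shift [ 0.67 -0.12  0.24] turn [ 0.07  0.02 -0.04] tub now [-160.4   -2.9  120.8] F [0.5 0.8 4.4] w 0.002 t 9.0667
```

View pics/side9.png

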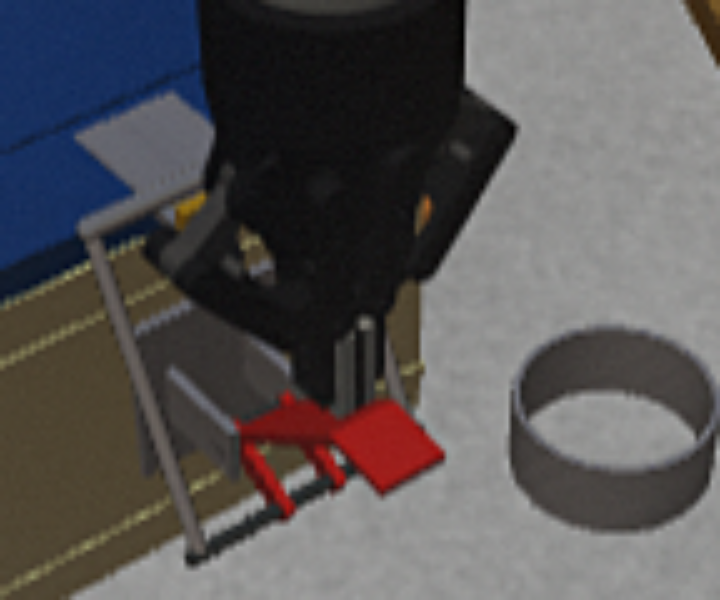

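View pics/scene9.png

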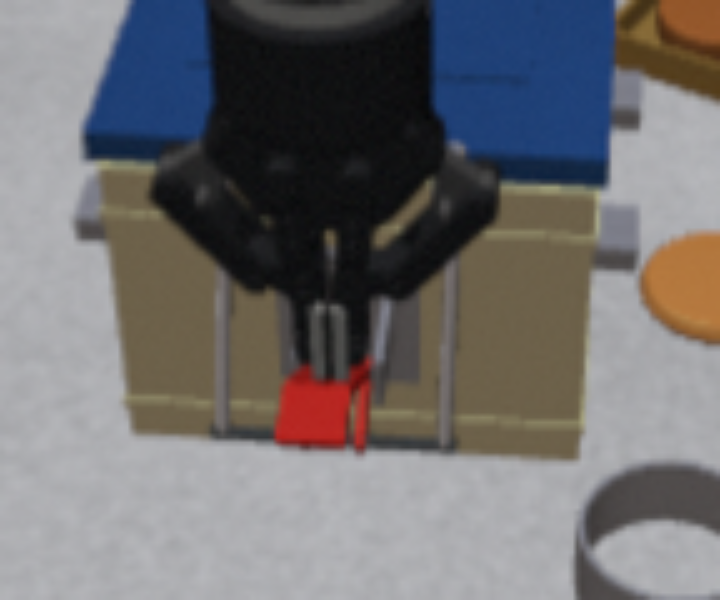

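Emit:
drive_tool:
  series:
    - {"x": 0.35,"y": -0.05,"z": 0.14,"ax": 0,"ay": 0,"az": 0}
    - {"x": 0.67,"y": -0.1,"z": 0.25,"ax": 0,"ay": 0,"az": 0}
    - {"x": 1.0,"y": -0.1,"z": 0.35,"ax": 0,"ay": 0,"az": 0}
    - {"x": 1.3,"y": -0.1,"z": 0.45,"ax": 0,"ay": 0,"az": 0}
    - {"x": 1.3,"y": -0.1,"z": 0.45,"ax": 0,"ay": 0,"az": 0}
  hand: 0

```text
time: 9.58
tool_pos: [0.5669, 0.0369, 0.0867]
tool_rot: [0.602, 0.373, 0.601, -0.372]
contact_force: [0.1, 0.6, 1.3]
gripper_width: -0.0
```

```bash
python3 -c "
from h import *
goal(wld(-.188,0,.057),ey)
for n in('side','scene'):
  f=cams.grab_frame(n);cv2.imwrite('pics/%s10.png'%n,cv2.resize(f['img'][130:250,230:374],(720,600)))
"
```

```text
tool axes tub: y [ 0.01 -1.    0.  ] z [-1.   -0.01  0.  ]
shift [1.19 0.01 0.68] turn [ 0.07  0.01 -0.01] tub now [-170.9    0.3   86.7] F [0.1 0.6 1.3] w -0.0 t 9.5833
```

View pics/side10.png

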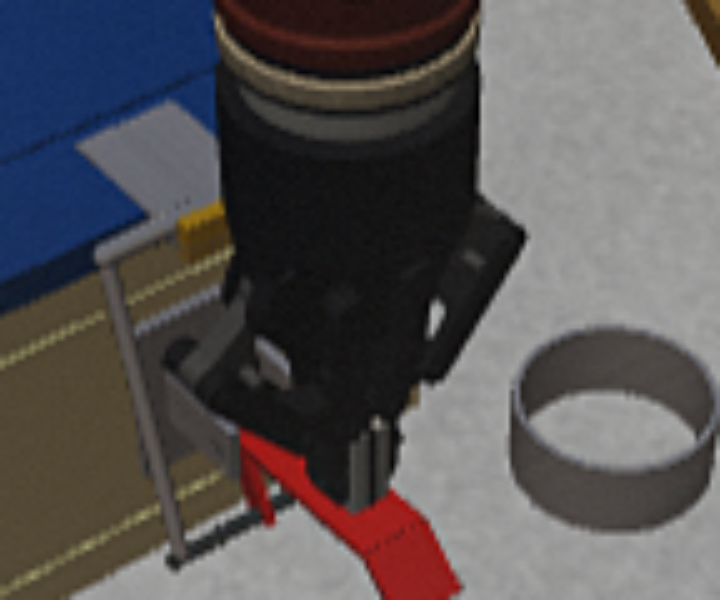

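Emit:
drive_tool:
  series:
    - {"x": 0.1,"y": 0,"z": 0.3,"ax": 0,"ay": 0,"az": 0}
    - {"x": 0.4,"y": 0,"z": 0.5,"ax": 0,"ay": 0,"az": 0}
    - {"x": 0.7,"y": 0,"z": 0.6,"ax": 0,"ay": 0,"az": 0}
    - {"x": 1.0,"y": 0,"z": 0.65,"ax": 0,"ay": 0,"az": 0}
    - {"x": 1.0,"y": 0,"z": 0.65,"ax": 0,"ay": 0,"az": 0}
  hand: 0

```text
time: 10.1
tool_pos: [0.5727, 0.0223, 0.0606]
tool_rot: [0.601, 0.372, 0.602, -0.373]
contact_force: [-0.1, -0.7, 0.2]
gripper_width: 0.005
```

```bash
python3 -c "
from h import *
goal(wld(-.188,0,.057),ey)
for n in('side','scene'):
  f=cams.grab_frame(n);cv2.imwrite('pics/%s11.png'%n,cv2.resize(f['img'][130:250,230:374],(720,600)))
"
```

```text
tool axes tub: y [ 0.01 -1.   -0.  ] z [-1.   -0.01 -0.  ]
shift [0.14 0.06 0.06] turn [ 0.07 -0.01  0.02] tub now [-186.5    1.5   60.6] F [-0.1 -0.7  0.2] w 0.005 t 10.1
```

View pics/side11.png

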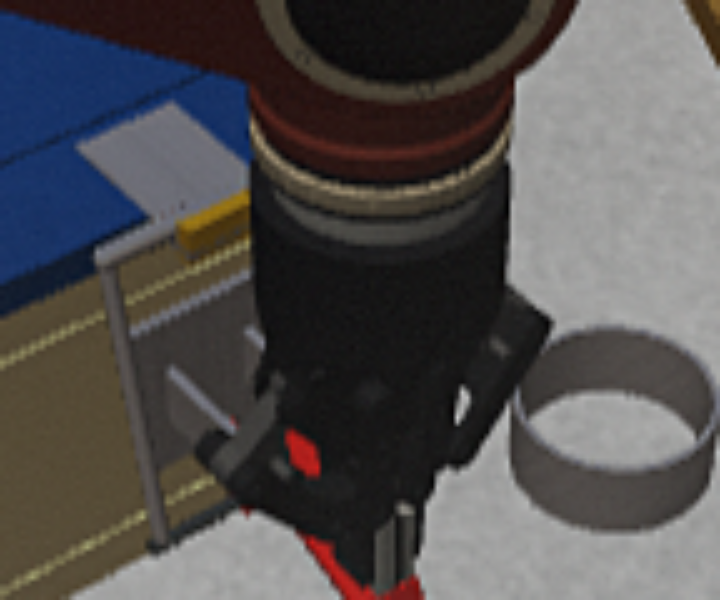

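Emit:
drive_tool:
  series:
    - {"x": 0.15,"y": 0,"z": 0,"ax": 0,"ay": 0,"az": 0}
    - {"x": 0.25,"y": 0,"z": 0,"ax": 0,"ay": 0,"az": 0}
    - {"x": 0.25,"y": 0,"z": 0,"ax": 0,"ay": 0,"az": 0}
  hand: 0

```text
time: 10.45
tool_pos: [0.5736, 0.0227, 0.0565]
tool_rot: [0.601, 0.372, 0.601, -0.372]
contact_force: [-0.3, -0.1, 2.5]
gripper_width: 0.001
```

Emit:
drive_tool:
  series:
    - {"x": 0.1,"y": 0,"z": 0,"ax": 0,"ay": 0,"az": 0}
    - {"x": 0.2,"y": 0,"z": 0,"ax": 0,"ay": 0,"az": 0}
    - {"x": 0.2,"y": 0,"z": 0,"ax": 0,"ay": 0,"az": 0}
  hand: 0

```text
time: 10.7
tool_pos: [0.5757, 0.0218, 0.0551]
tool_rot: [0.603, 0.372, 0.6, -0.372]
contact_force: [-4.2, -2.8, 16.7]
gripper_width: 0.002
```

Emit:
drive_tool:
  series:
    - {"x": -0.5,"y": 0,"z": 0,"ax": 0,"ay": 0,"az": 0}
    - {"x": -1.5,"y": 0,"z": 0.8,"ax": 0,"ay": 0,"az": 0}
    - {"x": -3,"y": 0,"z": 2,"ax": 0,"ay": 0,"az": 0}
    - {"x": -4.5,"y": 0,"z": 3,"ax": 0,"ay": 0,"az": 0}
    - {"x": -6,"y": 0,"z": 4,"ax": 0,"ay": 0,"az": 0}
  hand: 0

```text
time: 11.12
tool_pos: [0.6142, -0.0608, 0.1905]
tool_rot: [0.601, 0.372, 0.602, -0.372]
contact_force: [1.2, 1.2, 0.4]
gripper_width: 0.002
```

Emit:
drive_tool:
  series:
    - {"x": -2,"y": 3,"z": 1,"ax": 0,"ay": 0,"az": 0}
    - {"x": -2,"y": 4,"z": 2,"ax": 0,"ay": 0,"az": 0}
    - {"x": -2,"y": 4,"z": 2,"ax": 0,"ay": 0,"az": 0}
    - {"x": -2,"y": 4,"z": 2,"ax": 0,"ay": 0,"az": 0}
    - {"x": -2,"y": 4,"z": 2,"ax": 0,"ay": 0,"az": 0}
  hand: 0

```text
time: 11.53
tool_pos: [0.7276, -0.0606, 0.239]
tool_rot: [0.601, 0.372, 0.602, -0.372]
contact_force: [-0.6, 1.2, -0.5]
gripper_width: -0.003
```

```bash
python3 -c "
from h import *
goal(wld(-.188,0,.057),ey)
for n in('side','scene'):
  f=cams.grab_frame(n);cv2.imwrite('pics/%s12.png'%n,cv2.resize(f['img'][130:250,230:374],(720,600)))
  print(proj(n,[wld(-.103,.045,.169),wld(-.103,-.045,.169),wld(-.1885,0,.0495),wld(-.086,.103,.164),wld(-.086,-.103,.164)],f)*5-np.array([230*5,130*5]))
"
```

```text
tool axes tub: y [ 0.01 -1.   -0.  ] z [-1.   -0.01 -0.  ]
shift [ 7.29 -4.   -5.66] turn [ 0.07 -0.01  0.01] tub now [-329.1 -101.2  239. ] F [-0.6  1.2 -0.5] w -0.003 t 11.5333
[[106.66763152 252.86024193]
 [333.789113   144.80103626]
 [382.60639666 594.94013439]
 [-79.38150303 311.3248506 ]
 [436.49924156  69.37242546]]
[[222.67178992 158.75857062]
 [454.83207931 171.48709613]
 [320.76244277 539.37286082]
 [ 85.48970182 135.10973558]
 [606.5088845  163.43381022]]
```

View pics/side12.png

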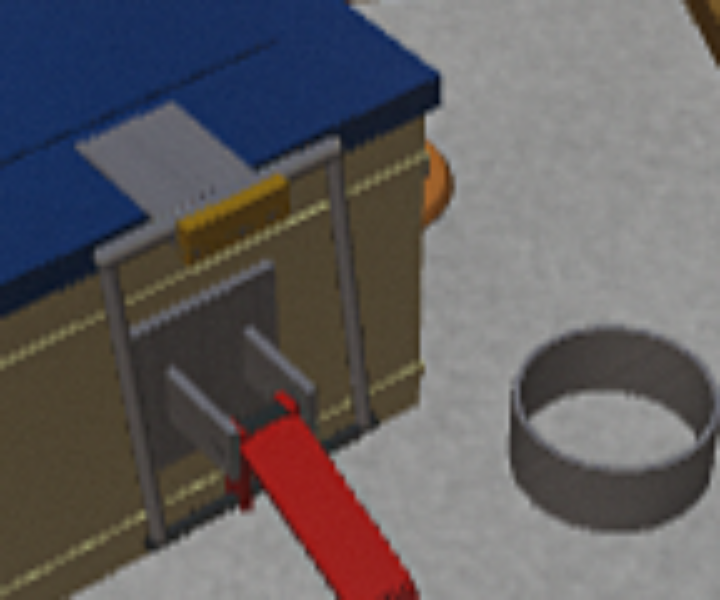

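View pics/scene12.png

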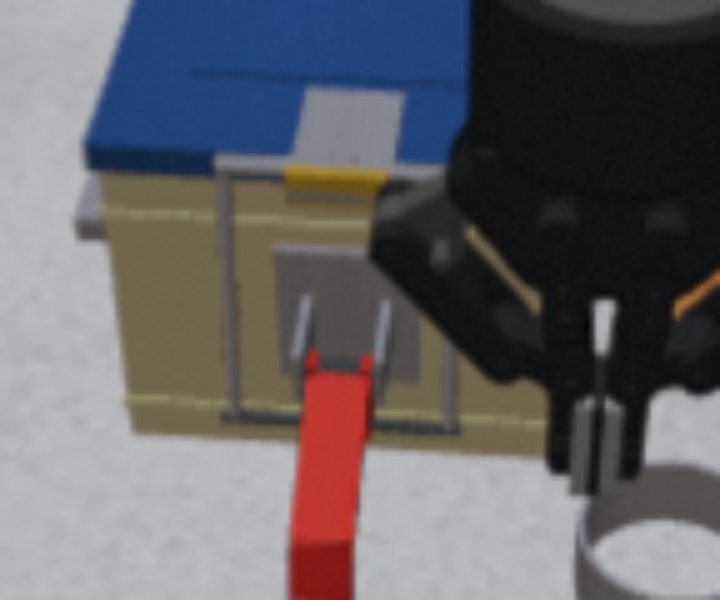

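```bash
python3 -c "
from h import *
print(workorder.job_done())"
```

```text
the job is handed in; nothing more can be done
None
```

The tub's lid is fastened and I handed the job in at about 11.5 s; no verdict came back.

I gripped the wire loop's bar and swung it up and over on to the lid behind the keeper. I then shut the fingers and pressed the red lever down to its stop, where the force rose to about 17 N. Last, I backed the arm clear.

What the final pictures and readings showed:
- **Bar:** it sits behind the yellow lip, its ends within a few pixels (about 1–2 mm) of where the tight-lid keeper point should appear in the side view. That is also my only check that the lid is drawn tight.
- **Lever:** in the scene view the knee appears within about 3 enlarged pixels (under 1 mm) of its fully shut position.
- **Cutter and biscuit:** the cutter looks unmoved in the side view. The biscuit was partly hidden at the end; the part I could see had not shifted.
- **Arm:** it is clear of everything, with contact force at noise level.

One thing went wrong along the way: a wrist turn started in the direction that would have run the last joint out of range, so I reversed it before reaching the limit. No other checks failed or disagreed.

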